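# Draw the core from the bangle wax mould with the hook

## Task

Take the hook from the tool stand, catch the wire bail of the core that sits deep in the bore of the aluminium mould, and draw the core straight up out of the bore. Set it down gently, standing upright in the wooden tray, unhook it, and hang the hook back in its empty slot of the stand. Work by feel: the thin bail bends and the bore scratches if they are forced, keep the gripper off the core, and leave everything else where it is.

Things in the scene. Friction and masses are not known exactly. Their poses are not given: they have to be found in the camera images.
- mould: Fixed aluminium mould block, 118 x 118 mm, 125 mm tall; screw heads 4 mm high on its top corners. Origin: centre of its underside, z up. A round upright bore, 72 mm in diameter, open at the top face, runs down its middle; position and yaw vary. Pressing on it with hook or gripper by more than 12 N scores it (a failure).
- bore_floor (a point): Centre of the bore's flat floor, 7 mm above the mould's underside and 118 mm below the mouth; the core stands on it. Two spring balls in the bore wall (22 mm above the floor, at the mould's + and -y) press on the core: with its weight it takes a pull of 3 to 8 N to break it loose and less to draw it on.
- core: Loose aluminium plug in the bore, 70.4 mm in diameter, 48 mm tall, lowest 6 mm tapering to 66 mm; 0.15 to 0.28 kg; 0.8 mm clearance all round, so it tips a little when pushed sideways. A bail (see core_pivot) stands on its top. Origin: centre of its underside, z up. Its -x points towards the robot within 0.6 rad. Moving it faster than 0.6 m/s counts as dropped; the gripper must not touch it.
- core_pivot (a point): Foot of the bail, on the core's axis 51 mm above its underside. The bail is an upside-down U of 3 mm wire, 19 mm wide inside; legs at the core's y = + and -11 mm, top bar along y, its axis 30 mm from this point. The bail leans by an UNMEASURED angle, from 0.56 rad towards the core's +x to 0.56 rad towards -x: bar axis at x = +16 to -16 mm and 76 to 81 mm above the core's underside.
- bail_foot (a point): End of one bail leg, at the core's y = +11 mm, 51 mm above its underside. The bail is stiff and does not swing on the core: it keeps its lean. More than 10 N between the hook and bail or core bends it (a failure).
- hook: Loose hand hook, 140 mm long, 0.09 kg, upright in a slot of the stand. Origin: foot of its shank on the tool's axis, z up. Shank 4 mm round up to z = 66 mm, brass collar 30 mm in diameter at z = 66 to 70, flat wooden handle 16 (x) x 26 (y) mm at z = 70 to 140. At the foot it turns to the hook's -x (see hook_mid).
- hook_mid (a point): Throat of the hook: hook frame x = -4, y = 0, z = 4 mm, on top of the arm. The 4 mm round arm runs from the shank towards the hook's -x and ends in an upturned tip: tip axis 8.5 mm from the shank's axis, tip top 10 mm above the hook's origin, gap between shank and tip 4.5 mm.
- hook_grip (a point): Place to grip the handle, on its axis 100 mm above the hook's origin; fingers closing on its wide faces, along the hook's x, gripper pointing down. Held here the hook reaches the bail with the fingertips about 20 mm above the mould.
- stand: Fixed wooden tool stand, 90 (x) x 210 (y) mm; base board 12 mm thick; top board x = -35 to 35 mm, lower face 70, upper face 85 mm up. Two slots 9 mm wide, open to its -x side, run in to x = +4 mm at y = + and -45 mm. Origin: centre of the underside, z up. Left or right of the mould; position and yaw vary.
- slot_a (a point): Seat of the slot at y = +45 mm of the stand, on the top board's upper face. A tool hangs home with its axis here and its collar on the board: the hook's origin 66 mm lower, its tip towards the open end (axes as the stand's), so that it lifts straight up and goes straight down through the slot.
- slot_b (a point): The same for the slot at y = -45 mm. One slot holds the hook, the other the scriber.
- scriber: Loose straight scriber with the same collar and handle as the hook but a straight, pointed shank; stays in its slot. Origin: on its axis, 66 mm below the collar's underside.
- tray: Fixed wooden tray, 170 (x) x 220 (y) x 18 mm, walls and floor 6 mm thick, lined with grey felt. Origin: centre of its underside; the inner floor is 6 mm higher. On the side of the bench away from the stand.
- nozzle: Small loose brass nozzle, a stepped cone 28 mm in diameter and 30 mm tall, standing in the +y end of the tray (about y = +83 mm of the tray). Origin: centre of its underside.
- ring_a: Loose green wax ring pattern, about 35 x 25 x 9 mm, between robot and mould. Origin: ring centre, underside.
- ring_b: Second loose green wax ring pattern, of the same size, in the same area.
- rubber_a: Loose yellow rubber mould, 75 x 60 x 35 mm, to the left. Origin: centre of its underside.
- rubber_b: Loose yellow rubber mould, 75 x 60 x 35 mm, to the right. Origin: centre of its underside.
- spray: Loose spray bottle, 52 mm in diameter, 150 mm tall, at the back right. Origin: centre of its underside.
- knife: Loose craft knife, 125 mm long, at the back behind the mould. Origin: middle, underside.
- tin: Loose round tin, 60 mm in diameter, 40 mm tall, at the back left. Origin: centre of its underside.
Mind the look-alikes: they are no part of the job. Leave any blue or purple look-alike of the core alone.

How it is judged:
By the outcome, as a careful person would: the job done as asked, in the order asked, and still so for the second after the job is handed in, with the robot touching nothing.
It also fails if it takes over 72 s, if anything falls off the work surface, if the arm or the gripper's body presses on something with over 40 N, if the wrist force passes 120 N, or if a joint passes its speed limit or range.

## Robot

A 6-joint arm with a two-finger parallel gripper is mounted at the origin on the work surface. World frame = base frame: x ahead of the robot, y to its left, z up, the work surface at z = 0. Lengths are in m, angles in degrees, forces in N, time in s.
With the tool pointing down it reaches from about 0.325 to 0.9 m from the base axis. Payload 6.1 kg.
Tool frame: the origin (TCP) lies between the finger pads; the fingertips stand env.tip_reach ahead of it and the grasp point (between the pads) lies 5 mm behind it (env.tip_reach is the distance from the TCP to the fingertips, in m); z points along the fingers, y is the line along which they close (so a half turn about z gives the same grasp; the last joint's range is limited). The gripper opens to 85 mm and grips with 20 to 120 N. Pads are 22 mm wide; open, the fingers measure 114 mm over their backs; the gripper's body (76 mm by 85 mm) begins 54 mm behind the grasp point. The pads swing forward as they close: fully open they stand 13 mm farther back than shut.
Start: joints at [-73.917, 12.628, 87.462, -0, 79.91, -7.225], TCP at [0.247, -0.574, 0.245] pointing down, gripper open.
Joint ranges: [-170.65, 170.65], [-52.31, 119.04], [5.05, 147.46], [-71.25, 251.25], [11.57, 151.72], [-153.62, 153.62]. Speed limits (degrees/s): [147.25, 147.25, 172.46, 180, 180, 180].

## Interface

Orientations are given as a 3x3 rotation matrix whose columns are the frame's x, y, z axes.
In Python, from workcell import readout, eyes, env, finder gives the robot as it stands.
- The arm moves only by the shell command python3 -m jog 'ROWS' [FORCE]. ROWS is JSON, a list of rows, each a list of 5 numbers: the shift along the world's x, y, z in cm, then the turn about the world's z in degrees, then the closure, from 0 (fully open) to 1 (shut). A call has 1 to 8 rows; each row is the pose to reach, as a shift and turn from the pose commanded when the call began; what a row does not reach only later rows make up. A row lasts 1/10 s, in which the tool goes at most 50 mm and 8.59 degrees, less where a joint would pass 70% of its speed; a pose out of reach is approached as far as the arm can. A call with a gripper value outside its range is refused whole. The fingers move at their own pace and stop on an object; FORCE is the grip in N (left out, the last holds). Time passes only in rows, so rows that repeat a pose let the fingers close. It gives the time, the measured TCP pose, the force, the opening and the grip force at its end, in the units of the state.
- readout.sense(): the state, without advancing time (a new reading comes with each control period).
- eyes.grab_frame(name): name is "side" or "top" or "wrist"; returns (picture, depth): 384x512x3 uint8, red, green, blue; 384x512 float32, m along the optical axis (not along the pixel's ray), 0 where there is no reading.
- eyes.camera_info(name): a dict with "fx", "fy", "cx", "cy" (pixels), "D" ([k1, k2, p1, p2, k3] as OpenCV has them; the pictures are not rectified), "R" (3x3) and "t" (3): a world point X has camera coordinates R X + t; the wrist camera has in their place "tool_from_camera" (4x4, takes a point from camera to tool coordinates, whose origin is the TCP and whose axes are the flange's). Camera axes: x right, y down, z forward; pixel columns grow to the right and rows downward; lengths in m; the calibration is good to about 2 mm. A picture is of the moment at which its call begins: read the wrist's pose just before it. camera_info takes no time and is no camera call.
- env.finish_job(): hands the job in; it is judged then, once.
Trained networks look in the newest picture that a camera, given by its name, has taken for a name from the list of things; names that differ only in an ending like _2 or _b are one class to them, and where a whole thing is asked for, a point or a joint stands for the part that bears it (a point fixed in the world has none). Each returns a list of dicts, best first, with "p" (0 to 1); they miss things now and then, are a little off and sometimes report something else, mostly with a low value. They report only what shows in the picture. A call takes as long as a camera call. They do not tell look-alikes from the thing itself.
- finder.recognise(query, camera): "box" ([left, top, right, bottom] in pixels, round what is visible of it).
The state is a dict: "time_s": time; "joints": joint angles; "joint_vel": joint speeds; "tau": joint torques, N m; "position": TCP position; "orientation": TCP orientation; "contact_force": force on the tool from outside, world axes, zero at the start; "moment": the same for the moment, N m; "width": finger opening in m; "grip_force": force on a finger pad.
Only numpy, scipy, OpenCV 4.12 (cv2) and the standard library are available. Lean on these libraries where they do the work, as an engineer would, in place of code of your own. Each camera call takes 0.05 s, during which the arm holds its last target. There are 200 camera calls.

## Working session

There is one attempt and no reset: what is moved stays moved. The work goes in short steps, Python scripts to look and compute and a shell command to move; the robot and the scene stay as the last step left them, time stands still between calls to the robot, and variables do not carry over. Pictures are saved under pics/ and viewed, at most 11 in all, crops included, and the job is handed in when it is done.

```bash
ls; mkdir -p pics
cat > h.py <<'E'
import numpy as np, cv2
from workcell import readout, eyes, env, finder
def cam(name):
    c=eyes.camera_info(name); K=np.array([[c['fx'],0,c['cx']],[0,c['fy'],c['cy']],[0,0,1]]); D=np.array(c['D'],float)
    if 'R' in c: R=np.array(c['R']);t=np.array(c['t'])
    else:
        s=readout.sense(); T=np.eye(4);T[:3,:3]=s['orientation'];T[:3,3]=s['position']
        M=np.linalg.inv(T@np.array(c['tool_from_camera'])); R=M[:3,:3];t=M[:3,3]
    return K,D,R,t
def cloud(name):
    C=cam(name); pic,d=eyes.grab_frame(name); K,D,R,t=C
    h,w=d.shape; uv=np.stack(np.meshgrid(np.arange(w),np.arange(h)),-1).reshape(-1,1,2).astype(float)
    n=cv2.undistortPoints(uv,K,D).reshape(h,w,2)
    P=np.dstack([n*d[...,None],d]); W=(P-t)@R   # R^T (P-t)
    W[d==0]=np.nan
    return pic,d,W,C
def proj(X,C):
    K,D,R,t=C; return cv2.projectPoints(np.atleast_2d(np.array(X,float)),cv2.Rodrigues(R)[0],t,K,D)[0].reshape(-1,2)
def ray(uv,C,z):
    K,D,R,t=C; n=cv2.undistortPoints(np.array(uv,float).reshape(-1,1,2),K,D).reshape(-1,2)
    d=np.c_[n,np.ones(len(n))]@R; o=-R.T@t; s=(z-o[2])/d[:,2]; return o+s[:,None]*d
def save(name,pic,s=1,crop=None):
    if crop: pic=pic[crop[1]:crop[3],crop[0]:crop[2]]
    cv2.imwrite('pics/'+name,cv2.resize(pic[...,::-1],None,fx=s,fy=s,interpolation=cv2.INTER_CUBIC))
E
cat > a.py <<'E'
from h import *
s=readout.sense(); print(s['time_s'],env.tip_reach,s['orientation'],s['contact_force'])
tiles=[]
for n in ['top','side']:
    pic,d,W,C=cloud(n); np.savez(n+'.npz',pic=pic,W=W)
    tiles.append(pic)
    for q in ['mould','core','hook','scriber','stand','tray','nozzle','ring_a']:
        for r in finder.recognise(q,n)[:3]:
            b=np.array(r['box']); c=((b[:2]+b[2:])/2).astype(int)
            print(n,q,round(r['p'],2),b.round(),W[c[1],c[0]].round(3))
save('top.png',tiles[0],1.5); save('side.png',tiles[1],1.5)
E
python3 a.py
```

```text
pics
0.0 0.014 [[ 9.18384128e-01  3.95689598e-01 -5.78898057e-04]
 [ 3.95689972e-01 -9.18382292e-01  1.84719643e-03]
 [ 1.99266687e-04 -1.92550003e-03 -9.99998126e-01]] [-0.10719846  0.67446077 -0.56200324]
top mould 0.56 [243. 165. 299. 223.] [ 0.536 -0.002  0.058]
top mould 0.43 [113. 196. 206. 271.] [0.446 0.294 0.005]
top mould 0.21 [373. 203. 389. 219.] [ 0.483 -0.252  0.156]
top core 0.89 [306. 172. 335. 197.] [ 0.556 -0.124  0.08 ]
top core 0.77 [206. 136. 232. 163.] [0.657 0.129 0.048]
top core 0.59 [255. 183. 284. 206.] [0.536 0.003 0.06 ]
top hook 0.47 [406. 211. 431. 220.] [ 0.469 -0.336  0.157]
top hook 0.45 [373. 210. 390. 218.] [ 0.476 -0.264  0.112]
top scriber 0.76 [407. 208. 430. 218.] [ 0.474 -0.337  0.156]
top scriber 0.62 [303. 246. 314. 250.] [ 0.396 -0.096  0.004]
top scriber 0.49 [238. 240. 239. 243.] [0.419 0.087 0.011]
top stand 0.72 [346. 196. 438. 233.] [ 0.476 -0.298  0.084]
top stand 0.65 [387. 125. 418. 159.] [ 0.667 -0.35   0.035]
top stand 0.61 [407. 212. 428. 220.] [ 0.467 -0.339  0.143]
top tray 0.65 [113. 198. 206. 273.] [0.441 0.294 0.007]
top nozz
[... 301 characters left out ...]
42 [236. 238. 239. 246.] [0.42  0.09  0.008]
side mould 0.74 [240. 168. 296. 238.] [0.507 0.051 0.127]
side core 0.97 [196. 206. 220. 234.] [0.64  0.149 0.049]
side core 0.69 [280. 166. 300. 177.] [ 0.559 -0.142  0.048]
side hook 0.69 [155. 226. 178. 251.] [0.699 0.257 0.04 ]
side hook 0.47 [327. 128. 340. 152.] [ 0.476 -0.248  0.142]
side scriber 0.54 [344. 117. 353. 140.] [ 0.469 -0.337  0.131]
side stand 0.85 [307. 126. 364. 184.] [ 0.466 -0.262  0.079]
side tray 0.63 [177. 256. 291. 361.] [0.435 0.294 0.008]
side nozzle 0.54 [209. 330. 224. 341.] [0.423 0.375 0.026]
side ring_a 0.66 [325. 134. 339. 158.] [ 0.476 -0.249  0.121]
side ring_a 0.47 [324. 210. 331. 212.] [ 0.395 -0.102  0.008]
```

View pics/top.png

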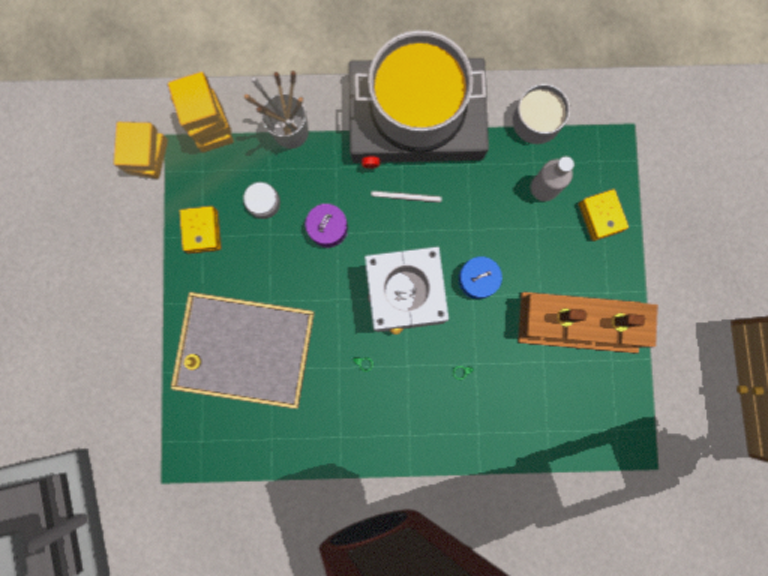

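View pics/side.png

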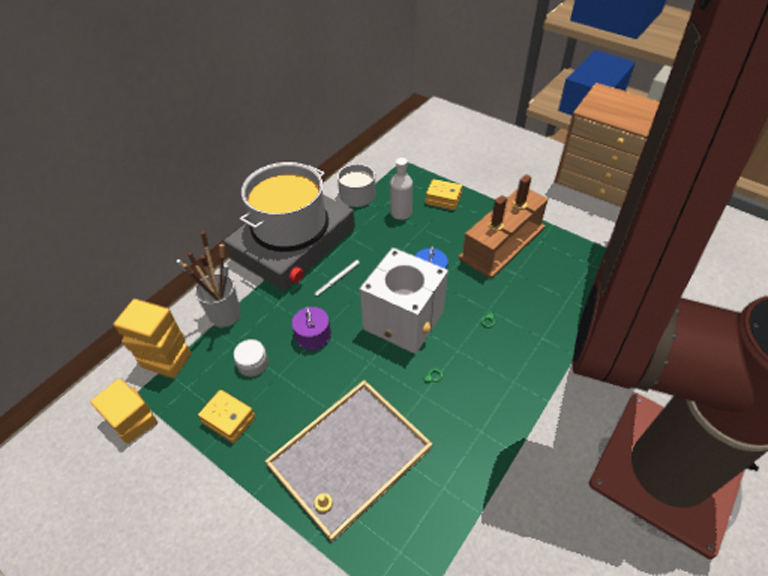

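The top view shows the mould with the silver core inside (268,193). Blue (320,184) and purple (217,150) plugs are look-alikes outside the bore, so I leave them. The stand is at the right (392,214) with two handles, and the tray is at the left (162,233) with the nozzle at (128,241). Next I'll fit the poses.

```bash
cat > b.py <<'E'
from h import *
print(np.array(eyes.camera_info('wrist')['tool_from_camera']).round(3))
for n in ['top','side']:
    W=np.load(n+'.npz')['W'].reshape(-1,3); pic=np.load(n+'.npz')['pic'].reshape(-1,3)
    def rect(tag,z0,z1,x0,x1,y0,y1):
        m=(W[:,2]>z0)&(W[:,2]<z1)&(W[:,0]>x0)&(W[:,0]<x1)&(W[:,1]>y0)&(W[:,1]<y1)
        r=cv2.minAreaRect((W[m,:2]*1000).astype(np.float32)); print(n,tag,m.sum(),np.round(r[0],1),np.round(r[1],1),round(r[2],1), 'zmed',np.nanmedian(W[m,2]).round(4)); return W[m]
    rect('mould',.118,.13,.44,.64,-.09,.09)
    rect('standtop',.078,.092,.38,.56,-.45,-.18)
    rect('tray',.012,.022,.3,.6,.15,.45)
    for y0,y1 in [(-.30,-.22),(-.38,-.30)]: rect('handle',.135,.17,.4,.54,y0,y1)
    rect('bail',.066,.10,.49,.6,-.05,.05) 
    rect('noz',.012,.05,.35,.5,.34,.42)
p=np.load('top.npz')['pic']; q=np.load('side.npz')['pic']
A=cv2.resize(p[185:245,335:450],(690,360),interpolation=cv2.INTER_CUBIC)
save('crop1.png',A)
E
python3 b.py
```

```text
[[-0.    -0.96  -0.279  0.071]
 [ 1.    -0.    -0.     0.   ]
 [ 0.    -0.279  0.96  -0.129]
 [ 0.     0.     0.     1.   ]]
top mould 1705 [ 5.356e+02 -2.000e-01] [118.2 118. ] 5.9 zmed 0.1254
top standtop 2083 [ 478.7 -306. ] [211.4  70.2] 83.4 zmed 0.0857
top tray 833 [446.  285.4] [222.7 170.2] 79.7 zmed 0.0175
top handle 95 [ 483.9 -259.6] [25.2 15.9] 84.7 zmed 0.1583
top handle 101 [ 473.4 -349.3] [25.6 16. ] 81.2 zmed 0.1586
top bail 78 [547.1  -1.8] [70.4 48.6] 85.6 zmed 0.0824
top noz 298 [426.9 389.3] [133.5  62.1] 17.5 zmed 0.0181
side mould 1138 [534.6   1.3] [119.8 121.5] 5.4 zmed 0.1253
side standtop 830 [ 478.3 -304.3] [213.5  72.4] 84.4 zmed 0.0858
side tray 946 [445.9 285.8] [222.8 171.5] 79.5 zmed 0.0178
side handle 70 [ 483.5 -258. ] [15.6 25.1] 0.3 zmed 0.1545
side handle 73 [ 472.5 -348.8] [27.7 16.2] 80.4 zmed 0.1539
side bail 173 [544.8 -18.3] [63.4 35.3] 16.6 zmed 0.0845
side noz 356 [435.3 364.6] [ 70.6 120.5] 80.0 zmed 0.0183
```

View pics/crop1.png

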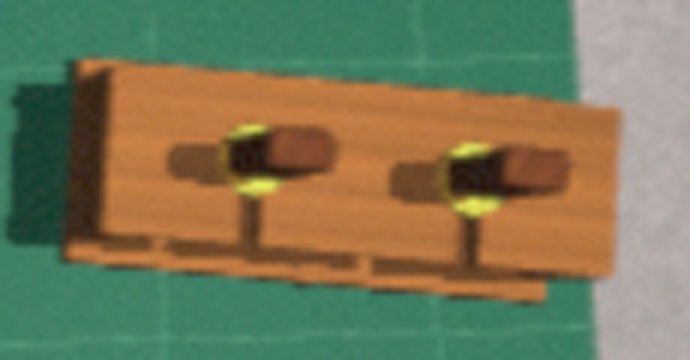

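```bash
python3 -c "
from h import *
for n in ['wrist','top','side']:
  c=eyes.camera_info(n); print(n,c['fx'],c['fy'],c['cx'],c['cy'])
  if 'R' in c: print(-np.array(c['R']).T@np.array(c['t']))
p=np.load('side.npz')['pic']; print(p[128:185:4,340].tolist()[:0])
"
```

```text
wrist 325.92034372525944 325.92034372525944 258.8947779552516 189.29839475657326
top 439.70395102036883 439.70395102036883 263.1270659551601 190.46742323490858
[0.42600261 0.02803738 1.16898803]
side 357.81260000620233 357.81260000620233 258.2824294026952 194.28237112405156
[0.1725492  0.53350435 0.86102384]
[]
```

The slots open toward the robot. Next comes an oblique wrist view under the top board to tell the hook from the scriber.

```bash
python3 -m jog '[[-1,4,0,8.5,0],[-2,8,0,17,0],[-2.7,12,0,25.5,0],[-2.7,17.4,0,34,0],[-2.7,17.4,0,42.5,0],[-2.7,17.4,0,51,0],[-2.7,17.4,0,59.5,0],[-2.7,17.4,0,60.1,0]]'
python3 - <<'E'
from h import *
pic,d,W,C=cloud('wrist')
for q in ['hook','scriber','hook_mid']:
    for r in finder.recognise(q,'wrist')[:3]: print(q,r)
print(proj([[.4739,-.3493,.03],[.4839,-.2596,.03]],C))
u=proj([[.47,-.30,.05]],C)[0].astype(int); x0=min(max(u[0]-90,0),512-180); y0=max(u[1]-90,0)
print(x0,y0); save('w1.png',pic,3.3,(x0,y0,x0+180,y0+180))
E
```

```text
time_s: 1.7
position: [0.2204, -0.3999, 0.2456]
orientation: [[0.113, 0.994, 0.0], [0.994, -0.113, -0.001], [-0.001, 0.0, -1.0]]
contact_force: [0.2, -1.2, -0.2]
width: 0.0853
grip_force: 0.0
scriber {'box': [495.4, 86.6, 512.0, 91.2], 'p': 0.52}
[[499.47204719  87.17596937]
 [517.48256025 -11.85569569]]
332 0
```

View pics/w1.png

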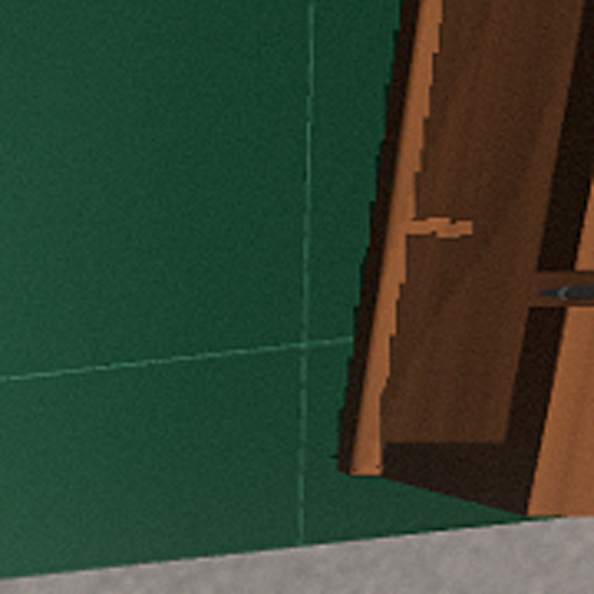

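The tool at (497,88), in the right slot, has a straight pointed shank and no turned foot, so it is the scriber. The hook must be in the left slot at about (0.484, -0.259). I'll confirm with one crop on the way.

```bash
python3 -m jog '[[1,4.5,0,0,0],[2,9,0,0,0],[3,12,0,0,0],[3,12,0,0,0]]'
python3 - <<'E'
from h import *
pic,d,W,C=cloud('wrist')
for q in ['hook','scriber']:
    for r in finder.recognise(q,'wrist')[:3]: print(q,r)
u=proj([[.478,-.26,.05]],C)[0].astype(int); print(u); x0=min(max(u[0]-70,0),512-140); y0=max(u[1]-60,0)
print(x0,y0); save('w2.png',pic,4,(x0,y0,x0+140,y0+140))
E
```

```text
time_s: 2.3
position: [0.2511, -0.2773, 0.2451]
orientation: [[0.114, 0.993, 0.001], [0.993, -0.114, 0.001], [0.001, 0.001, -1.0]]
contact_force: [-0.2, -1.0, 0.6]
width: 0.0856
grip_force: 0.0
hook {'box': [462.1, 118.9, 511.2, 142.4], 'p': 0.81}
scriber {'box': [482.5, 208.2, 512.0, 248.9], 'p': 0.88}
[484 124]
372 64
```

View pics/w2.png

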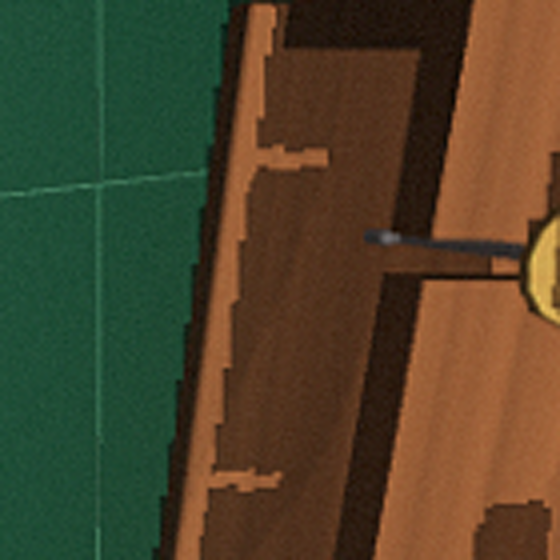

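Here the left-slot tool has a blunt, upturned end, so it is the hook (slot_a). I'll go above it and refine.

```bash
python3 -m jog '[[4,0.3,0,0,0],[8.5,0.6,0,0,0],[13,1,0,0,0],[17.5,1.4,0,0,0],[21.5,1.8,0,0,0],[23.2,1.8,0,0,0],[23.2,1.8,0,0,0]]'
python3 - <<'E'
from h import *
pic,d,W,C=cloud('wrist'); s=readout.sense(); print(s['position'])
P=W.reshape(-1,3); np.savez('w3.npz',pic=pic,W=W)
m=(P[:,2]>.15)&(P[:,2]<.165)&(abs(P[:,0]-.484)<.03)&(abs(P[:,1]+.26)<.03)
r=cv2.minAreaRect((P[m,:2]*1000).astype(np.float32)); print(m.sum(),r,np.median(P[m],0))
E
```

```text
time_s: 3.15
position: [0.4839, -0.2629, 0.2442]
orientation: [[0.115, 0.993, -0.001], [0.993, -0.115, 0.001], [0.001, -0.001, -1.0]]
contact_force: [-1.3, 1.0, 0.4]
width: 0.0855
grip_force: 0.0
[ 0.48250457 -0.2628539   0.24421934]
836 ((483.2236633300781, -260.5998840332031), (26.10557746887207, 15.4563627243042), 83.46796417236328) [ 0.48353745 -0.25902534  0.15944196]
```

```bash
python3 -m jog '[[0.1,0.2,-4.5,0,0],[0.1,0.2,-9,0,0],[0.1,0.2,-12,0,0],[0.1,0.2,-13.1,0,0],[0.1,0.2,-13.1,0,0.4],[0.1,0.2,-13.1,0,1],[0.1,0.2,-13.1,0,1],[0.1,0.2,-13.1,0,1]]' 60
python3 -m jog '[[0,0,0,0,1],[0,0,0,0,1]]'
```

```text
time_s: 4.0
position: [0.4843, -0.2609, 0.1164]
orientation: [[0.115, 0.993, 0.003], [0.993, -0.115, -0.002], [-0.002, 0.003, -1.0]]
contact_force: [-0.2, -0.5, 0.7]
width: 0.0282
grip_force: 0.0
time_s: 4.2
position: [0.4842, -0.2606, 0.1159]
orientation: [[0.115, 0.993, 0.002], [0.993, -0.115, -0.002], [-0.001, 0.002, -1.0]]
contact_force: [-0.6, -0.5, 6.0]
width: 0.0152
grip_force: 59.2
```

```bash
python3 -m jog '[[0,0,1,0,1],[0,0,4.5,0,1],[0,0,9,0,1],[0,0,13.5,0,1],[1.3,4.4,13.5,0,1],[2.6,8.8,13.5,0,1],[3.9,13.2,13.5,0,1],[5.2,17.5,13.5,0,1]]'
python3 -m jog '[[0,0,0,0,1],[0,0,0,0,1]]'
cat > c.py <<'E'
from h import *
pic,d,W,C=cloud('wrist'); s=readout.sense(); print(s['position'],s['contact_force'])
np.savez('w4.npz',pic=pic,W=W); P=W.reshape(-1,3)
m=(P[:,2]>.118)&(P[:,2]<.131)&(abs(P[:,0]-.535)<.08)&(abs(P[:,1])<.08)
print('mould',cv2.minAreaRect((P[m,:2]*1000).astype(np.float32)))
m=(P[:,2]>.062)&(P[:,2]<.11)&(np.hypot(P[:,0]-.5355,P[:,1]-.0)<.030)
Q=P[m]*1000
for q in Q[np.argsort(Q[:,2])][::max(1,len(Q)//40)]: print(q.round(1))
u=proj([.535,0,.08],C)[0].astype(int); print(u)
save('w4.png',pic,4,(u[0]-75,max(u[1]-75,0),u[0]+75,u[1]+75))
E
python3 c.py
```

```text
time_s: 5.0
position: [0.5353, -0.0832, 0.2499]
orientation: [[0.115, 0.993, 0.0], [0.993, -0.115, 0.0], [0.0, 0.0, -1.0]]
contact_force: [0.5, -0.8, -0.7]
width: 0.0151
grip_force: 60.4
time_s: 5.2
position: [0.5353, -0.084, 0.2495]
orientation: [[0.112, 0.994, -0.0], [0.994, -0.112, -0.0], [-0.0, -0.0, -1.0]]
contact_force: [-0.4, 0.0, -0.9]
width: 0.0156
grip_force: 60.4
[ 0.53512501 -0.08503694  0.24946214] [-0.35636996 -0.64185602 -1.34997378]
mould ((535.4590454101562, 0.12618255615234375), (118.68840789794922, 118.61550903320312), 5.522262096405029)
[533.7  12.   62.2]
[530.7  16.6  62.9]
[535.   14.3  63.3]
[538.9 -15.2  63.5]
[535.3  16.8  63.7]
[533.7  11.   63.9]
[533.3 -14.6  64.2]
[536.2  16.7  64.3]
[534.1  14.3  64.4]
[537.1 -14.1  64.7]
[533.2  14.4  65.1]
[534.4  15.9  65.4]
[534.6 -12.1  66. ]
[533.9 -11.1  67.8]
[533.  -11.   69.8]
[528.4   9.4  71. ]
[531.1 -12.5  72.7]
[530.5 -10.7  73.7]
[527.8  10.   74.6]
[527.3  11.6  77. ]
[528.9 -10.6  78.1]
[525.4   9.1  79.9]
[524.   11.7  80.3]
[524.   10.7  81.9]
[524.7 -11.   82.7]
[526.3 -12.   83.3]
[526.   -8.6  84.1]
[525.9  -9.4  84.5]
[524.2  -2.6  85.4]
[522.2   7.4  85.9]
[522.    5.8  86.3]
[522.1   6.6  86.4]
[522.9   5.7  86.8]
[521.9   5.   87. ]
[522.7   4.1  87. ]
[522.4   1.7  87.3]
[522.4  -4.9  87.6]
[ 5.23e+02 -1.00e-01  8.78e+01]
[523.6  -2.6  88. ]
[522.9  -0.9  88.3]
[522.7   3.2  88.5]
[247  79]
```

View pics/w4.png

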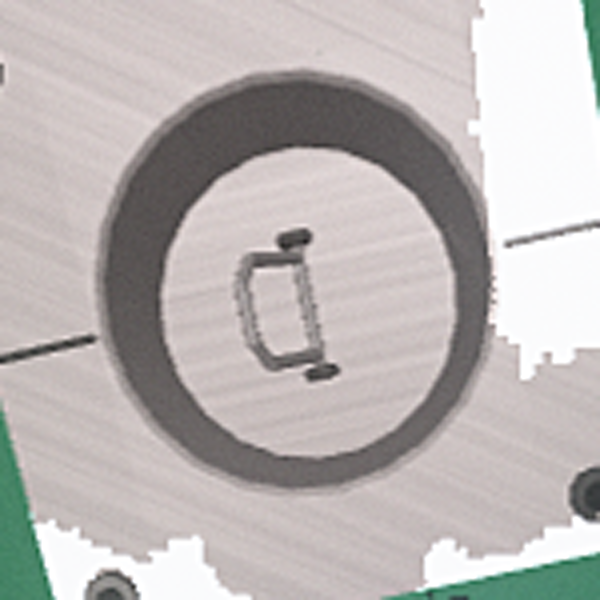

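The bail stands in the bore, feet at crop (295,238) and (322,371). The left line at x≈248 is the bar, which leans toward the robot; the right line at x≈312 is its shadow. I'll fit it from the stored cloud.

Run:
```python
from h import *
from scipy.optimize import least_squares
P=np.load('w4.npz')['W'].reshape(-1,3)*1000
m=(P[:,2]>66)&(P[:,2]<110)&(np.hypot(P[:,0]-535.5,P[:,1])<28)
Q=P[m]; print(len(Q))
def segd(Q,a,b):
    t=np.clip((Q-a)@(b-a)/((b-a)@(b-a)),0,1); return np.linalg.norm(Q-(a+t[:,None]*(b-a)),axis=1)
def model(p):
    cx,cy,yaw,lean,z0=p; R=np.array([[np.cos(yaw),-np.sin(yaw),0],[np.sin(yaw),np.cos(yaw),0],[0,0,1]])
    f=lambda h,y:np.array([cx,cy,z0])+R@np.array([np.sin(lean)*h,y,np.cos(lean)*h])
    return f(0,-11),f(30,-11),f(30,11),f(0,11)
def res(p):
    a,b,c,d=model(p); D=np.min([segd(Q,a,b),segd(Q,b,c),segd(Q,c,d)],0)-1.5
    return np.r_[D,(p[4]-58)/.3,(p[0]-535.4)/1,(p[1]-.1)/1]
r=least_squares(res,[535.4,0,.1,-.4,58],loss='soft_l1'); print(r.x,np.degrees(r.x[2:4]),np.abs(r.fun).mean())
a,b,c,d=model(r.x); print(b,c,(b+c)/2)
B=Q[Q[:,2]>82]; print('bar pts',len(B),np.polyfit(B[:,1],B[:,0],1))
```

```text
169
[ 5.34931385e+02  2.92507242e-01  9.37288240e-02 -4.07706609e-01
  5.86874831e+01] [  5.37026604 -23.35986798] 0.4354950401864351
[524.11795575 -11.77249671  86.22846043] [522.05893949  10.130938    86.22846043] [523.08844762  -0.82077935  86.22846043]
bar pts 100 [-1.03031885e-01  5.23340067e+02]
```

Run:
```python
from h import *
s=readout.sense(); P=np.load('w4.npz')['W'].reshape(-1,3)
R=np.array(s['orientation']);p=np.array([.535,-.085,.249]); L=(P-p)@R*1000
m=(L[:,2]>30)&(L[:,2]<100)&(abs(L[:,0])<25)&(abs(L[:,1])<25)
Q=L[m]; print(len(Q))
for a in range(30,100,8):
    q=Q[(Q[:,2]>=a)&(Q[:,2]<a+8)]
    if len(q): print(a,len(q),np.median(q,0).round(1),q.min(0).round(1),q.max(0).round(1))
```

```text
161
62 14 [ 2.5  0.7 68.1] [ 1.8 -1.3 65.3] [ 2.9  2.  69.9]
70 23 [ 2.4  0.  73.9] [ 1.4 -1.3 70.2] [ 2.8  2.  78. ]
78 27 [ 2.  -0.7 83.7] [-0.1 -9.8 78.7] [ 3.   2.1 85.9]
86 92 [ 1.9 -5.  91.3] [ -1.1 -10.   86. ] [ 3.1  2.1 93.9]
94 5 [ 2.4 -3.7 94.6] [ 2.3 -8.  94.1] [ 2.5 -1.5 94.9]
```

```bash
python3 -m jog '[[0.1,3,0,6,1],[0.2,6,0,12,1],[0.4,8.5,0,12,1],[0.4,8.5,0,12,1],[0.4,8.5,-3,12,1],[0.4,8.5,-6,12,1],[0.4,8.5,-8,12,1],[0.4,8.5,-8.4,12,1]]'
python3 -m jog '[[0,0,0,0,1],[0,0,0,0,1]]'
```

```text
time_s: 6.05
position: [0.5371, -0.0017, 0.1622]
orientation: [[-0.092, 0.996, -0.006], [0.996, 0.092, 0.0], [0.001, -0.006, -1.0]]
contact_force: [-1.4, -0.3, -0.2]
width: 0.0153
grip_force: 60.4
time_s: 6.25
position: [0.5402, -0.001, 0.1667]
orientation: [[-0.093, 0.996, 0.002], [0.996, 0.093, -0.0], [-0.001, 0.002, -1.0]]
contact_force: [-0.1, 0.2, -0.9]
width: 0.0154
grip_force: 60.4
```

```bash
python3 -m jog '[[-0.4,-0.04,0,0,1],[-0.8,-0.07,0,0,1],[-1.1,-0.1,0,0,1],[-1.1,-0.1,0,0,1]]'; for i in 1 2; do python3 -m jog '[[-0.1,-0.01,0,0,1],[-0.1,-0.01,0,0,1]]' | grep -E 'pos|contact'; done
```

```text
time_s: 6.65
position: [0.528, -0.0009, 0.1657]
orientation: [[-0.094, 0.996, 0.0], [0.996, 0.094, -0.0], [-0.0, 0.0, -1.0]]
contact_force: [0.7, -1.2, 0.2]
width: 0.0153
grip_force: 60.4
position: [0.5272, -0.0011, 0.1654]
contact_force: [0.0, -0.4, -0.9]
position: [0.5262, -0.0011, 0.1652]
contact_force: [0.2, -0.3, -0.6]
```

```bash
python3 -m jog '[[-0.07,-0.01,0,0,1],[-0.07,-0.01,0,0,1]]' | grep -E 'pos|contact'; python3 -m jog '[[-0.06,0,0,0,1],[-0.06,0,0,0,1]]' | grep -E 'pos|contact'
```

```text
position: [0.5258, -0.0013, 0.1654]
contact_force: [1.9, 0.3, -0.9]
position: [0.5252, -0.0013, 0.1654]
contact_force: [2.1, 0.7, -0.4]
```

```bash
python3 -m jog '[[0.07,0.01,0.2,0,1],[0.07,0.01,0.6,0,1],[0.07,0.01,0.8,0,1],[0.07,0.01,0.8,0,1]]' | grep -E 'pos|contact'; for i in 1 2 3; do python3 -m jog '[[0,0,0.1,0,1],[0,0,0.1,0,1]]' | grep -E 'pos|contact'; done
```

```text
position: [0.5259, -0.0012, 0.1739]
contact_force: [0.3, -0.1, -0.2]
position: [0.5258, -0.0012, 0.1745]
contact_force: [-0.5, -0.4, -0.4]
position: [0.5257, -0.0012, 0.1754]
contact_force: [1.2, 0.2, -1.1]
position: [0.5258, -0.0012, 0.1764]
contact_force: [0.7, 0.9, -0.6]
```

```bash
for i in 1 2 3; do python3 -m jog '[[0,0,0.07,0,1],[0,0,0.07,0,1]]' | grep -E 'pos|contact'; done
```

```text
position: [0.5257, -0.0012, 0.177]
contact_force: [0.6, -0.9, -0.3]
position: [0.5254, -0.0012, 0.1773]
contact_force: [0.8, 0.6, -2.9]
position: [0.5254, -0.0011, 0.1781]
contact_force: [0.3, 0.4, -3.6]
```

```bash
for i in 1 2 3 4; do python3 -m jog '[[0,0,0.06,0,1],[0,0,0.06,0,1]]' | grep -E 'pos|contact'; done
```

```text
position: [0.5254, -0.0012, 0.1788]
contact_force: [1.5, 1.3, -3.9]
position: [0.5256, -0.0012, 0.1795]
contact_force: [-0.4, -0.3, -4.0]
position: [0.5257, -0.0012, 0.1803]
contact_force: [1.5, 0.0, -5.7]
position: [0.5257, -0.0012, 0.1809]
contact_force: [1.3, 0.4, -4.3]
```

```bash
for i in 1 2 3 4; do python3 -m jog '[[0,0,0.1,0,1],[0,0,0.1,0,1]]' | grep -E 'pos|contact'; done
```

```text
position: [0.5258, -0.0012, 0.182]
contact_force: [0.3, -0.1, -3.5]
position: [0.5258, -0.0012, 0.183]
contact_force: [1.0, 0.4, -3.3]
position: [0.5258, -0.0012, 0.184]
contact_force: [1.0, 0.9, -3.2]
position: [0.5258, -0.0012, 0.185]
contact_force: [0.6, 1.0, -4.5]
```

```bash
python3 -m jog '[[0,0,0.2,0,1],[0,0,0.5,0,1],[0,0,0.8,0,1],[0,0,1.1,0,1],[0,0,1.4,0,1],[0,0,1.7,0,1],[0,0,2.0,0,1],[0,0,2.2,0,1]]' | grep -E 'pos|contact';python3 -m jog '[[0,0,0.3,0,1],[0,0,0.6,0,1],[0,0,0.9,0,1],[0,0,1.2,0,1],[0,0,1.5,0,1],[0,0,1.8,0,1],[0,0,2.1,0,1],[0,0,2.4,0,1]]' | grep -E 'pos|contact|time'
```

```text
position: [0.5259, -0.0012, 0.2073]
contact_force: [0.4, -0.1, -3.4]
time_s: 12.25
position: [0.5257, -0.0012, 0.2311]
contact_force: [0.6, -0.4, -3.0]
```

```bash
python3 -m jog '[[0,0,0.4,0,1],[0,0,0.9,0,1],[0,0,1.4,0,1],[0,0,1.9,0,1],[0,0,2.4,0,1],[0,0,2.9,0,1],[0,0,3.4,0,1],[0,0,3.8,0,1]]' | grep -E 'pos|contact';python3 -m jog '[[0,0,0.3,0,1],[0,0,0.6,0,1],[0,0,0.9,0,1],[0,0,1.2,0,1],[0,0,1.5,0,1],[0,0,1.8,0,1],[0,0,2.1,0,1],[0,0,2.4,0,1]]' | grep -E 'pos|contact|time'
python3 -m jog '[[0,0,0.4,0,1],[0,0,0.9,0,1],[0,0,1.4,0,1],[0,0,1.9,0,1],[0,0,2.4,0,1],[0,0,2.8,0,1],[0,0,2.8,0,1]]' | grep -E 'pos|contact|time'
python3 - <<'E'
from h import *
pic,d,W,C=cloud('side'); u=proj([.53,0,.2],C)[0].astype(int); print(u)
save('s2.png',pic,3.5,(u[0]-80,max(0,u[1]-70),u[0]+80,max(0,u[1]-70)+150))
E
```

```text
position: [0.5258, -0.0012, 0.2693]
contact_force: [0.1, -0.5, -3.4]
time_s: 13.85
position: [0.5257, -0.0012, 0.2931]
contact_force: [0.1, 0.2, -3.1]
time_s: 14.55
position: [0.526, -0.0012, 0.3217]
contact_force: [0.0, -0.1, -3.5]
[271 167]
```

View pics/s2.png

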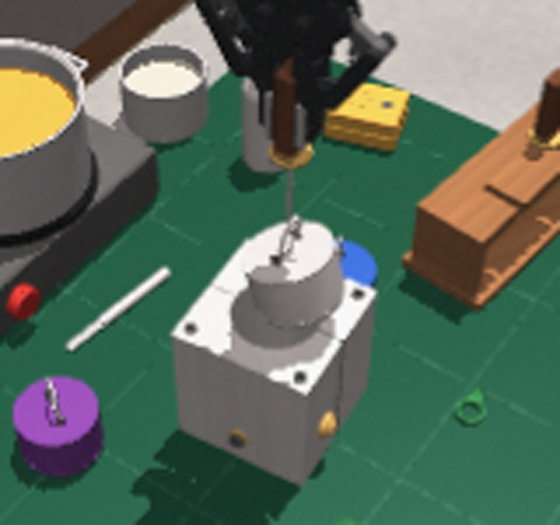

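The core hangs free, tilted a little, above the mould. I'll carry it to the tray.

```bash
python3 -m jog '[[0,0,0.4,0,1],[-0.1,0.3,0.8,0,1],[-0.4,1,1,0,1],[-0.9,2.3,1,0,1],[-1.5,4,1,0,1],[-2.1,5.7,1,0,1],[-2.7,7.4,1,0,1],[-3.3,9.1,1,0,1]]' >/dev/null
python3 -m jog '[[-0.6,1.7,0,0,1],[-1.2,3.4,0,0,1],[-1.8,5.1,0,0,1],[-2.4,6.8,0,0,1],[-3,8.5,0,0,1],[-3.6,10.2,0,0,1],[-4.2,11.9,0,0,1],[-4.7,13.2,0,0,1]]' >/dev/null
python3 -m jog '[[-0.4,1.3,0,0,1],[-0.8,2.5,0,0,1],[-1.1,3.4,0,0,1],[-1.3,3.8,0,0,1],[-1.3,3.8,0,0,1],[-1.3,3.8,0,0,1],[-1.3,3.8,0,0,1],[-1.3,3.8,0,0,1]]'
python3 - <<'E'
from h import *
pic,d,W,C=cloud('side'); P=W.reshape(-1,3); s=readout.sense(); p=np.array(s['position'])
m=(abs(P[:,0]-p[0])<.07)&(abs(P[:,1]-p[1])<.06)&(P[:,2]>.05)&(P[:,2]<.24); Q=P[m]
print(len(Q),Q.min(0),Q.max(0),np.median(Q,0))
u=proj([.43,.26,.2],C)[0].astype(int); print(u)
save('s3.png',pic,3.5,(u[0]-80,max(0,u[1]-80),u[0]+80,max(0,u[1]-80)+160))
E
```

```text
time_s: 17.0
position: [0.433, 0.2593, 0.3308]
orientation: [[-0.093, 0.996, 0.0], [0.996, 0.093, -0.0], [-0.0, 0.0, -1.0]]
contact_force: [-0.1, -0.8, -3.1]
width: 0.0156
grip_force: 60.0
1056 [0.39402452 0.22330002 0.16250029] [0.46972628 0.29311399 0.23990944] [0.42398314 0.26420169 0.20503017]
[239 260]
```

View pics/s3.png

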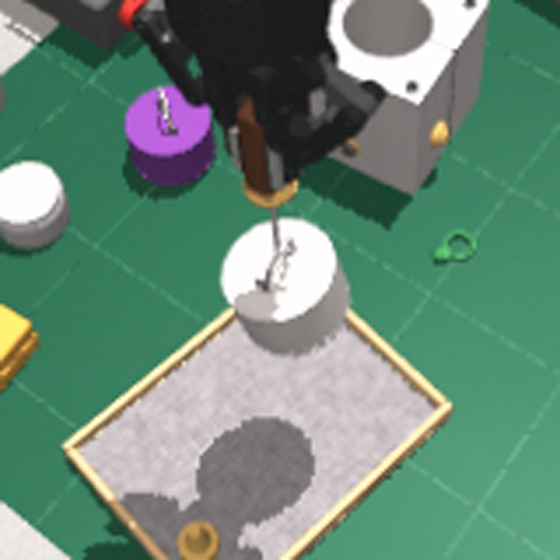

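```bash
python3 -m jog '[[0,0,-0.5,0,1],[0,0,-2,0,1],[0,0,-4,0,1],[0,0,-6,0,1],[0,0,-8,0,1],[0,0,-10,0,1],[0,0,-11.5,0,1],[0,0,-12.2,0,1]]' | grep -E 'pos|contact'
python3 -m jog '[[0,0,-0.3,0,1],[0,0,-0.6,0,1],[0,0,-0.9,0,1],[0,0,-1.2,0,1],[0,0,-1.5,0,1],[0,0,-1.5,0,1]]' | grep -E 'pos|contact'
for i in 1 2 3; do python3 -m jog '[[0,0,-0.1,0,1],[0,0,-0.2,0,1],[0,0,-0.2,0,1]]' | grep -E 'time|pos|contact'; done
```

```text
position: [0.4315, 0.2593, 0.2062]
contact_force: [0.6, 1.0, -3.4]
position: [0.4325, 0.2598, 0.1935]
contact_force: [-0.5, 0.0, -2.3]
time_s: 18.75
position: [0.4327, 0.2598, 0.1917]
contact_force: [0.1, -0.1, -2.7]
time_s: 19.05
position: [0.4326, 0.2598, 0.1896]
contact_force: [-0.4, -0.1, -3.0]
time_s: 19.35
position: [0.4326, 0.2598, 0.1876]
contact_force: [0.1, 0.5, -2.2]
```

```bash
for i in 1 2 3 4 5 6; do python3 -m jog '[[0,0,-0.1,0,1],[0,0,-0.2,0,1],[0,0,-0.2,0,1]]' | grep -E 'pos|contact'; done
```

```text
position: [0.4326, 0.2598, 0.1856]
contact_force: [-0.9, -0.3, -3.0]
position: [0.4326, 0.2598, 0.1837]
contact_force: [-0.6, 0.0, -2.4]
position: [0.4327, 0.2598, 0.1818]
contact_force: [-0.2, 0.1, -1.6]
position: [0.4326, 0.2598, 0.1796]
contact_force: [0.6, 0.2, -1.8]
position: [0.4326, 0.2597, 0.1774]
contact_force: [0.1, 0.1, -2.4]
position: [0.4328, 0.2598, 0.1758]
contact_force: [-0.9, -0.3, -0.1]
```

```bash
python3 -m jog '[[0,0,-0.1,0,1],[0,0,-0.3,0,1],[0,0,-0.3,0,1]]' | grep -E 'pos|contact';  python3 -m jog '[[0,0,-0.3,0,1],[0,0,-0.6,0,1],[0,0,-0.6,0,1]]' | grep -E 'pos|contact'
python3 - <<'E'
from h import *
from scipy.optimize import least_squares
pic,d,W,C=cloud('wrist'); s=readout.sense(); p=np.array(s['position']); P=W.reshape(-1,3)
m=(P[:,2]>.045)&(P[:,2]<.065)&(abs(P[:,0]-.442)<.045)&(abs(P[:,1]-.26)<.045); Q=P[m]
n,_=np.linalg.lstsq(np.c_[Q[:,:2],np.ones(len(Q))],Q[:,2],rcond=None)[:2]; print('top',len(Q),Q.mean(0),n,cv2.minEnclosingCircle((Q[:,:2]*1000).astype(np.float32)))
save('w5.png',pic,1.5)
E
```

```text
position: [0.4326, 0.2597, 0.1725]
contact_force: [-0.8, 1.1, -0.7]
position: [0.4323, 0.2596, 0.1661]
contact_force: [-0.9, -0.9, -1.4]
top 4515 [0.42454967 0.26488272 0.0549098 ] [-0.00128839 -0.01418957  0.05921536] ((422.75421142578125, 257.314453125), 35.213233947753906)
```

View pics/w5.png

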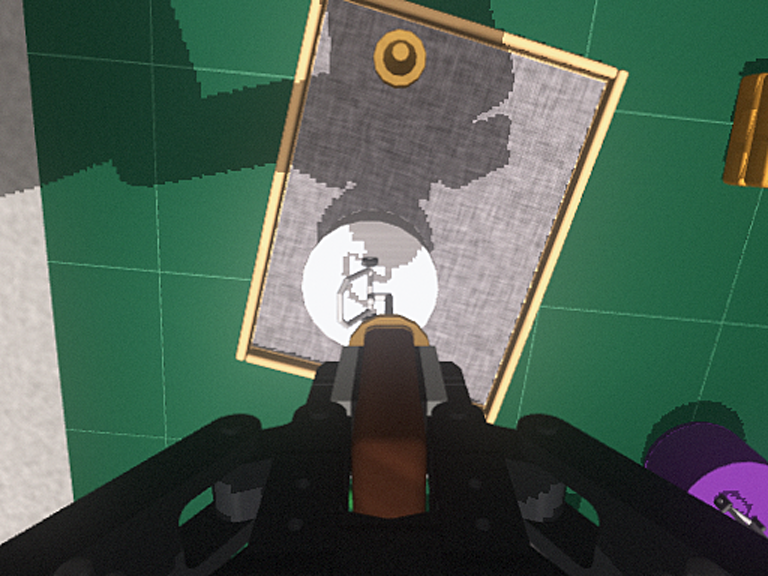

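The core stands upright with its centre at (423,257) mm. The hook's foot, near (385,300) in the picture, is already clear of the bar at x≈345. I'll back off, rise and return to the stand.

```bash
python3 -m jog '[[0.3,0,0,0,1],[0.3,0,1,0,1],[0.3,0,3,0,1],[0.3,0,6,0,1],[0.3,0,8.5,0,1],[0.3,0,9,0,1]]' | grep -E 'pos|contact'
python3 -m jog '[[0.2,-2.5,0,0,1],[0.6,-6.5,0,0,1],[1,-11,0,0,1],[1.5,-15.5,0,-3,1],[2,-20,0,-6,1],[2.5,-24.5,0,-9,1],[3,-29,0,-12,1],[3.5,-33.5,0,-12,1]]' | grep -E 'pos|contact'
python3 -m jog '[[0.5,-4.5,0,0,1],[0.9,-9,0,0,1],[1.26,-13.5,0,0,1],[1.26,-16.5,0,0,1],[1.26,-18.5,0,0,1],[1.26,-18.5,0,0,1],[1.26,-18.5,0,0,1]]'
python3 - <<'E'
from h import *
pic,d,W,C=cloud('wrist'); s=readout.sense(); P=W.reshape(-1,3); R=np.array(s['orientation']);p=np.array(s['position']); print(p)
L=(P-p)@R*1000
m=(L[:,2]>64)&(L[:,2]<86)&(abs(L[:,0])<6)&(abs(L[:,1])<4); q=L[m]; print('shank',len(q),np.median(q,0).round(1),q.min(0),q.max(0))
M=(P[:,2]>.08)&(P[:,2]<.09)&(P[:,0]>.42)&(P[:,0]<.54)&(P[:,1]<-.19); Q=P[M]; print(len(Q),cv2.minAreaRect((Q[:,:2]*1000).astype(np.float32)))
save('w6.png',pic,1.5)
E
```

```text
position: [0.4377, 0.2606, 0.2613]
contact_force: [0.6, 0.1, -0.2]
position: [0.4703, -0.077, 0.2562]
contact_force: [1.4, -0.5, -0.4]
time_s: 23.9
position: [0.4829, -0.26, 0.2559]
orientation: [[0.116, 0.993, -0.001], [0.993, -0.116, 0.001], [0.001, -0.001, -1.0]]
contact_force: [-0.4, -0.0, -1.0]
width: 0.0153
grip_force: 60.3
[ 0.48303129 -0.25943036  0.25610631]
shank 56 [ 0.7  0.1 76.1] [-0.38283752 -1.67391688 66.12998525] [ 1.31797737  1.78513818 85.85454984]
7708 ((482.88916015625, -265.2760925292969), (128.1957244873047, 70.272216796875), 83.41362762451172)
```

View pics/w6.png

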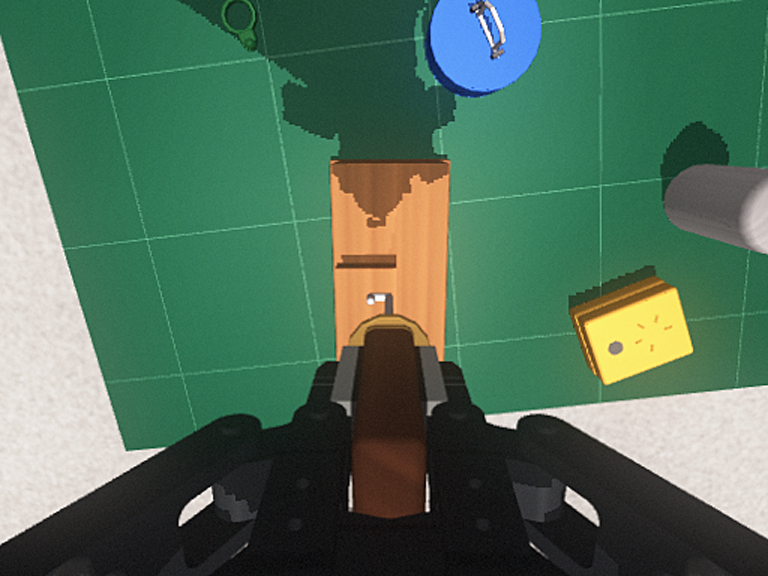

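Run:
```python
from h import *
C=cam('wrist'); im=cv2.imread('pics/w6.png')
g=cv2.cvtColor(im,cv2.COLOR_BGR2GRAY)
for x in (350,365,380):
    col=g[245:282,x]; ys=np.where(col<75)[0]+245; print(x,ys.min(),ys.max(), ray([[x/1.5,ys.min()/1.5],[x/1.5,ys.max()/1.5]],C,.085).round(4).tolist())
print('slot end',ray([[396/1.5,262/1.5]],C,.085))
pic,d,W,C=cloud('wrist'); P=W.reshape(-1,3); s=readout.sense();R=np.array(s['orientation']);p=np.array([.483,-.26,.2565]); L=(P-p)@R*1000
for a in range(50,100,6):
    q=L[(L[:,2]>=a)&(L[:,2]<a+6)&(abs(L[:,0])<8)&(abs(L[:,1])<12)]
    if len(q): print(a,len(q),np.median(q,0).round(1),q.min(0).round(1),q.max(0).round(1))
```

```text
350 264 267 [[0.4588, -0.2598, 0.085], [0.4586, -0.2617, 0.085]]
365 264 267 [[0.4683, -0.2609, 0.085], [0.468, -0.2628, 0.085]]
380 264 267 [[0.4777, -0.262, 0.085], [0.4775, -0.2639, 0.085]]
slot end [[ 0.48790705 -0.26186363  0.085     ]]
62 5 [ 2.   0.5 67.3] [ 1.8 -0.8 66.6] [ 2.4  1.1 67.9]
68 17 [ 1.9 -0.2 71.4] [ 1.  -1.5 68.5] [ 2.5  1.8 73.9]
74 19 [ 2.   0.5 77. ] [ 0.9 -1.6 74.2] [ 2.5  1.8 79.8]
80 17 [ 1.8 -0.2 83.8] [ 1.2 -9.2 80.9] [ 2.4  1.8 86. ]
86 49 [ 1.2 -7.3 88. ] [ -1.5 -10.1  86. ] [ 2.6  1.9 91.8]
92 55 [ 1.7 -3.9 93.3] [ -1.4 -10.3  92.1] [ 2.6  1.9 96.1]
```

```bash
python3 -m jog '[[0.03,-0.05,-2,0,1],[0.03,-0.05,-4.5,0,1],[0.03,-0.05,-6,0,1],[0.03,-0.05,-6.6,0,1],[0.03,-0.05,-7.2,0,1],[0.03,-0.05,-7.8,0,1],[0.03,-0.05,-8.4,0,1],[0.03,-0.05,-8.4,0,1]]' | grep -E 'pos|contact'
python3 -m jog '[[0,0,-0.7,0,1],[0,0,-1.4,0,1],[0,0,-2.1,0,1],[0,0,-2.8,0,1],[0,0,-3.5,0,1],[0,0,-4.2,0,1],[0,0,-4.9,0,1],[0,0,-4.9,0,1]]' | grep -E 'pos|contact'
```

```text
position: [0.4833, -0.2605, 0.1722]
contact_force: [-0.5, 0.7, -0.7]
position: [0.4829, -0.2601, 0.1224]
contact_force: [-0.1, 0.1, -1.4]
```

```bash
python3 -m jog '[[0,0,-0.3,0,1],[0,0,-0.6,0,1],[0,0,-0.7,0,1],[0,0,-0.7,0,1]]' | grep -E 'pos|contact'
for i in 1 2 3; do python3 -m jog '[[0,0,-0.1,0,1],[0,0,-0.1,0,1]]' | grep -E 'pos|contact'; done
```

```text
position: [0.4835, -0.2607, 0.1167]
contact_force: [0.5, -0.4, -0.4]
position: [0.4837, -0.2608, 0.116]
contact_force: [0.8, 0.4, -2.2]
position: [0.4838, -0.2608, 0.1159]
contact_force: [-2.0, 2.3, 6.1]
position: [0.4838, -0.2608, 0.1159]
contact_force: [-6.1, 4.5, 13.1]
```

Seated: same height as at the grasp. I'll relieve the press, open, and rise.

```bash
python3 -m jog '[[0,0,0.15,0,1],[0,0,0.15,0,1],[0,0,0.15,0,0.6],[0,0,0.15,0,0.3],[0,0,0.15,0,0],[0,0,0.15,0,0],[0,0,0.15,0,0],[0,0,0.15,0,0]]'
python3 -m jog '[[0,0,0,0,0],[0,0,1.5,0,0],[0,0,4.5,0,0],[0,0,9,0,0],[-2,0,13,0,0],[-6,-2,14,0,0],[-10,-4,14,0,0],[-10,-4,14,0,0]]'
python3 - <<'E'
from h import *
t=[]
for n in ['top','side']:
    pic,d,W,C=cloud(n); P=W.reshape(-1,3); t.append(pic)
    for nm,c in (('hook',(.4835,-.26)),('scr',(.473,-.349))):
        m=(P[:,2]>.14)&(P[:,2]<.175)&(abs(P[:,0]-c[0])<.03)&(abs(P[:,1]-c[1])<.03); 
        if m.sum(): print(n,nm,m.sum(),cv2.minAreaRect((P[m,:2]*1000).astype(np.float32)),np.median(P[m,2]))
    m=(P[:,2]>.05)&(P[:,2]<.06)&(abs(P[:,0]-.423)<.06)&(abs(P[:,1]-.257)<.06); Q=P[m]; print('core',cv2.minEnclosingCircle((Q[:,:2]*1000).astype(np.float32)),np.linalg.lstsq(np.c_[Q[:,:2],np.ones(len(Q))],Q[:,2],rcond=None)[0])
a=t[0][150:300,100:450]; save('end.png',a,2.2)
print(readout.sense()['time_s'])
E
```

```text
time_s: 27.4
position: [0.4836, -0.2607, 0.1152]
orientation: [[0.115, 0.993, -0.0], [0.993, -0.115, 0.0], [0.0, -0.0, -1.0]]
contact_force: [-0.5, 0.6, 0.6]
width: 0.0851
grip_force: 0.0
time_s: 28.2
position: [0.3806, -0.3029, 0.2575]
orientation: [[0.119, 0.993, 0.0], [0.993, -0.119, -0.003], [-0.003, 0.001, -1.0]]
contact_force: [0.8, -0.0, -0.7]
width: 0.0853
grip_force: 0.0
top hook 96 ((484.1031799316406, -259.9221496582031), (24.30241584777832, 16.02455711364746), 86.82573699951172) 0.15838161210218313
top scr 93 ((474.3519287109375, -348.64300537109375), (25.431167602539062, 16.18791389465332), 88.02305603027344) 0.15871653183280832
core ((423.6081848144531, 256.4854736328125), 35.19070816040039) [0.00207951 0.00049907 0.0534396 ]
side hook 61 ((483.4531555175781, -258.1430358886719), (15.888415336608887, 24.166019439697266), 1.315171718597412) 0.1565079639206054
side scr 64 ((472.99444580078125, -347.7442321777344), (26.020626068115234, 16.354230880737305), 78.57763671875) 0.15602401812719208
core ((422.99664306640625, 257.2754821777344), 35.706321716308594) [ 0.00906072 -0.01126847  0.05427582]
28.3
```

View pics/end.png

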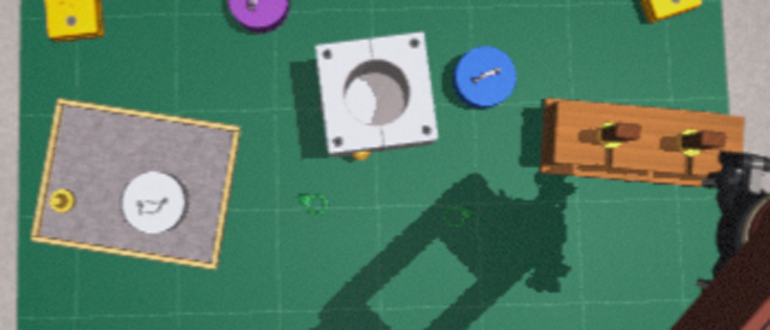

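The final picture shows the core upright in the tray at (153,202), the bore empty, the hook hanging in its slot at (612,133), and everything else where it was.

```bash
python3 -c "
from workcell import env
print(env.finish_job())"
```

```text
the job is handed in; nothing more can be done
None
```

The core was drawn out and stands upright in the tray, the hook is unhooked and back in its slot, and the job was handed in at about 28 s; it slipped off the hook by itself as I set it down.

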